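Prime the bench lubricator

ROBOT

A 7-joint arm with a two-finger parallel gripper is mounted at the origin on a cart in front of the work surface, level with it; the furniture and walls round the work are solid. World frame = base frame: x ahead of the robot, y to its left, z up, the work surface at z = 0. Lengths are in m, angles in rad, forces in N, time in s.
With the tool pointing down it reaches from about 0.4 to 0.85 m from the base axis. Payload 4.4 kg.
Tool frame: the origin (TCP) lies at the very end of the fingers, on their centre line; the grasp point (between the pads) lies ctrl.grip_depth behind it (ctrl.grip_depth is the distance from the TCP to the grasp point, in m); z points along the fingers, y is the line along which they close (so a half turn about z gives the same grasp; the last joint's range is limited). The gripper opens to 94 mm and grips with 3 to 60 N. Pads are 16 mm wide; open, the fingers measure 119 mm over their backs; the gripper's body (75 mm by 177 mm) begins 78 mm behind the grasp point.
Start: joints at [1.145, 0.628, 0.038, 1.517, -0.027, 0.996, -0.02], TCP at [0.229, -0.608, 0.205] pointing down, gripper open.
Joint ranges: [-3.06, 3.06], [-0.37, 2.12], [-1.25, 1.32], [0.18, 2.47], [-1.1, 4.24], [0.23, 1.98], [-2.94, 2.94]. Speed limits (rad/s): [2.57, 2.57, 3.14, 3.14, 3.14, 3.14, 3.14].

INTERFACE

Orientations are given as a 3x3 rotation matrix whose columns are the frame's x, y, z axes.
In Python, from bench import observe, eyes, ctrl gives the robot as it stands.
- The arm moves only by the tool apply_moves, never from a script. Its argument "targets" is a list of rows, each a list of 2 entries, a list of its own where there are three numbers: the shift along the tool's x, y, z in m, then the turn, a rotation vector about the tool's x, y, z in rad. A call has 1 to 20 rows; each row shifts and turns the commanded pose from where the row before left it, along the tool's axes as they then stand; what a row does not reach is not made up. A row lasts 1/8 s, in which the tool goes at most 62.5 mm and 10.7 degrees, less where a joint would pass 70% of its speed; a pose out of reach is approached as far as the arm can. A call with a gripper value outside its range is refused whole. "grip" is the opening, from -1 (shut) to 1 (fully open), set as the call begins (left out, the last holds). The fingers move at their own pace and stop on an object; "grip_force" is the grip in N (left out, the last holds). Time passes only in rows, so rows that do not move let the fingers close. It gives the time, the measured TCP pose, the force, the opening and the grip force at its end, in the units of the state.
- observe(): the state, without advancing time (a new reading comes with each control period).
- eyes.read_camera(name): name is "scene" or "top" or "wrist"; returns a dict with "color" (420x560x3 uint8, red, green, blue), "range_z" (420x560 float32, m along the optical axis (not along the pixel's ray), 0 where there is no reading), "fx", "fy", "cx", "cy" (pixels), "rvec" (rotation vector, rad) and "tvec" (3), from world to camera coordinates, as OpenCV has them; the wrist camera has in their place "tool_from_camera" (4x4, takes a point from camera to tool coordinates, whose origin is the TCP and whose axes are the flange's). Camera axes: x right, y down, z forward; pixel columns grow to the right and rows downward; lengths in m; the calibration is good to about 2 mm. A picture is of the moment at which its call begins: read the wrist's pose just before it.
- ctrl.finish_job(): hands the job in; it is judged then, once.
The state is a dict: "time_s": time; "joints": joint angles; "joint_velocities": joint speeds; "joint_torque": joint torques, N m; "ee_pos": TCP position; "tool_rot": TCP orientation; "ft_force": force on the tool from outside, world axes, zero at the start; "moment": the same for the moment, N m; "grip_width": opening from 0.0 (shut) to 1.0 (fully open); "finger_force": force on a finger pad.
Only numpy, scipy, OpenCV 4.12 (cv2) and the standard library are available. Lean on these libraries where they do the work, as an engineer would, in place of code of your own. Each camera call takes 0.05 s, during which the arm holds its last target. There are 200 camera calls.

TASK

Prime the hand lubricator on the worktop: with the fingertips press its black spring plunger all the way down and let it come right back up, again and again, until the steel indicator pin in the middle block has come fully out and its dark ring shows. Then push the shut-off lever, which points along the outlet pipe, a quarter turn round to its stop so that it points across the pipe, towards the robot's side, and leave the plunger up and the pin out. Nothing needs to be grasped or lifted: do not touch the pin itself, do not turn the lever before the pin is fully out, and leave the loose things around the pump where they are.

Things in the scene. Friction and masses are not known exactly. Their poses are not given: they have to be found in the camera images.
- pump: hand lubricator bolted to the worktop: steel base plate 100 x 250 x 10 mm; origin: centre of its underside. z up, y along the plate to the plunger end (robot's left), x away from the robot; turned up to 0.3 rad. Plunger axis at y = +75, pin axis y = -5, valve axis y = -85 mm (plunger and valve at x = 0). A 10 mm outlet pipe leaves the valve along -y at z = 34 mm, ending at y = -154 mm
- plunger (a joint): travel of the spring plunger, m: 0 = up, 0.028 = fully down (hard stop). The spring takes 5 N at first, 12 N at the bottom, up to 15 N with the pin's drag, and lifts it when let go. A full stroke moves the pin out about 11 mm, half on the way down, half on the way up; shorter strokes (under 22 mm) may gain nothing. Strokes after the pin is fully out do no harm
- plunger_top (a point): centre of the flat top of the plunger's black mushroom cap, 42 mm in diameter, 12 mm thick, on a 14 mm steel stem; 130 mm above the worktop when up, 102 mm when fully down. Below it a barrel 48 mm in diameter up to 80 mm and a nut up to 89 mm, on a body 66 x 62 mm
- pin (a joint): how far the indicator pin is out, m: 0 to 0.006 at the start, 0.053 when fully out (over 0.050 counts), which takes five full strokes. It stays where it is between strokes. Only the plunger moves it; it may not be touched
- pin_tip (a point): centre of the outer end of the steel indicator pin, 12 mm in diameter, lying level along the pump's x, 42 mm above the worktop; it comes out of the middle block along the pump's -x, at pump x = -41 mm less its travel. Block 75 x 40 mm, 62 mm high; its collar, 28 mm in diameter, ends at pump x = -38 mm. A 3 mm dark ring round the pin shows in front of the collar when fully out
- lever (a joint): angle of the flat shut-off lever about the upright valve axis, rad, clockwise seen from above: 0 = open, pointing along the outlet pipe (the pump's -y); 1.571 = shut, at its stop, pointing along the pump's -x. Starts between 0 and 0.2. Needs about 2 N at its black end and stays where it is left
- lever_tip (a point): end of the lever, 72 mm from the valve axis, at mid thickness, 95 mm above the worktop. The black end grip is 34 mm long, 17 mm wide and 14 mm thick; the steel bar is 13 mm wide
- lever_hub (a point): point on the valve axis in the lever's mid plane, 95 mm above the worktop; hub 24 mm in diameter, its top screw ends 105 mm above the worktop; valve body below it 34 mm in diameter
- screwdriver: bystander: yellow-handled screwdriver, 197 mm long, 29 mm wide, 26 mm high, lying loose behind the pump; origin: centre of its underside
- glue_bottle: bystander: small glue bottle with a yellow cap, 38 mm in diameter, 119 mm high, standing loose beside the plunger end; origin: centre of its underside
- eraser: bystander: eraser, 23 x 44 x 12 mm, lying loose behind the valve end; origin: centre of its underside

How it is judged:
By the outcome, as a careful person would: the job done as asked, in the order asked, and still so for the second after the job is handed in, with the robot touching nothing.
It also fails if it takes over 58 s, if anything falls off the work surface, if the arm or the gripper's body presses on something with over 40 N, if the wrist force passes 120 N, or if a joint passes its speed limit or range.

## Working session

There is one attempt and no reset: what is moved stays moved. The work goes in short steps, Python scripts to look and compute and a tool call to move; the robot and the scene stay as the last step left them, time stands still between calls to the robot, and variables do not carry over. Pictures are saved under pics/ and viewed, at most 10 in all, crops included, and the job is handed in when it is done.

Besides the shell and the picture viewer there is one more tool, called as a command line: name --argument value ..., lists and objects as JSON in quotes. apply_moves: Moves the arm, as the interface text tells. Its arguments: {"type":"object","properties":{"targets":{"type":"array","items":{"type":"array"}},"grip":{"type":"number"},"grip_force":{"type":"number"}},"required":["targets"]}

```bash
mkdir -p pics; cat > h.py <<'E'
import numpy as np, cv2
from bench import observe, eyes, ctrl
def shot(n,f):
    c=eyes.read_camera(n); cv2.imwrite('pics/'+f+'.png',c['color'][:,:,::-1]); np.save('pics/'+f+'.npy',c,allow_pickle=True); return c
def load(f): return np.load('pics/'+f+'.npy',allow_pickle=True).item()
def world(c,u,v,z=None):
    R=cv2.Rodrigues(np.array(c['rvec'],float))[0]; t=np.array(c['tvec'],float).ravel()
    d=np.array([(u-c['cx'])/c['fx'],(v-c['cy'])/c['fy'],1]); o=-R.T@t; w=R.T@d
    s=c['range_z'][int(v),int(u)] if z is None else (z-o[2])/w[2]
    return o+w*s
E
python3 - <<'E'
from h import *
s=observe(); print(s['time_s'],s['ee_pos'],np.round(s['tool_rot'],3),s['ft_force'],ctrl.grip_depth)
a=shot('top','t0');shot('scene','s0')
R=cv2.Rodrigues(np.array(a['rvec'],float))[0]; print(-R.T@np.array(a['tvec']).ravel(), R)
E
```

```text
0.0 [ 0.22866114 -0.60777551  0.20458267] [[ 0.936  0.352 -0.001]
 [ 0.352 -0.936  0.002]
 [-0.    -0.002 -1.   ]] [-0.36727918  0.36609888  0.08321737] 0.0188
[0.54073133 0.0206738  0.95400163] [[-0.01487313 -0.9995746   0.02508789]
 [-0.98515004  0.01035703 -0.17138301]
 [ 0.17105027 -0.02726434 -0.984885  ]]
```

View pics/t0.png

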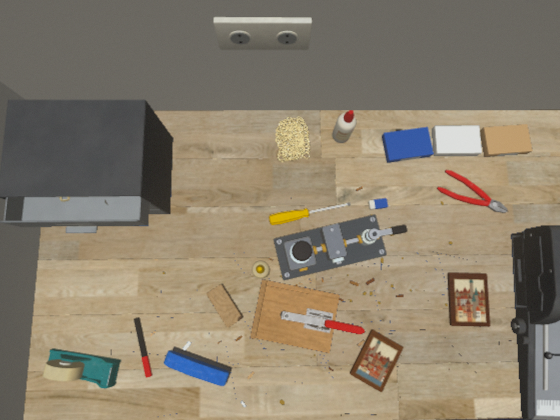

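View pics/s0.png

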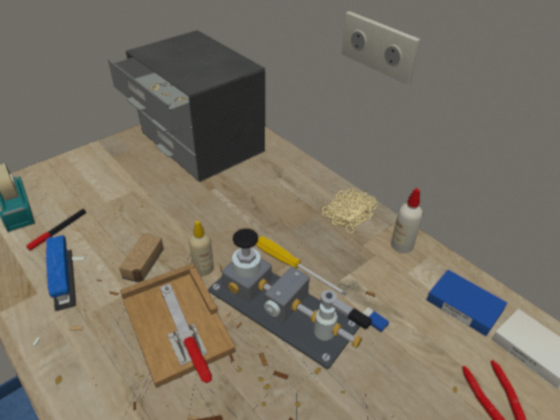

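The top view shows the plunger cap near (301,251), the pin collar near (337,261), the valve hub near (371,237), the lever tip near (407,229) and the glue bottle at (261,269). The scene view agrees. I'll enlarge the crop to refine these.

```bash
python3 - <<'E'
from h import *
a=load('t0')
im=cv2.imread('pics/t0.png')[190:300,250:420]
cv2.imwrite('pics/t0c.png',cv2.resize(im,None,fx=4.6,fy=4.6,interpolation=cv2.INTER_CUBIC))
for n,u,v,z in [('cap',301,251,.13),('hub',371,237,.105),('tip',407,229,.095),('bottle',260,268,.119),('pin',337,262,.042)]:
    print(n,world(a,u,v,z).round(4),world(a,u,v).round(4))
E
```

```text
cap [ 0.5969 -0.029   0.13  ] [ 0.597  -0.029   0.1288]
hub [ 0.626  -0.1787  0.105 ] [ 0.6265 -0.1799  0.1001]
tip [ 0.6433 -0.2595  0.095 ] [ 0.6424 -0.2572  0.1023]
bottle [0.5643 0.0545 0.119 ] [0.5643 0.0544 0.1199]
pin [ 0.5773 -0.1143  0.042 ] [ 0.5772 -0.114   0.0439]
```

View pics/t0c.png

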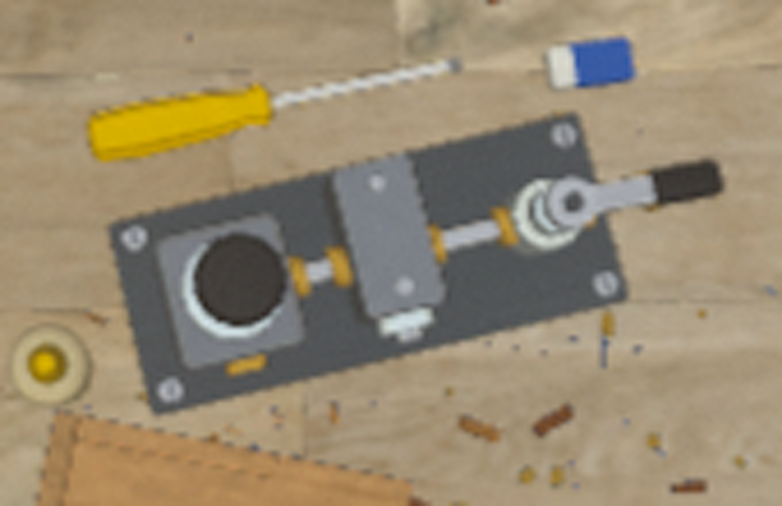

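apply_moves --targets '[[[0.02,-0.015,0],[0,0,0]],[[0.037,-0.0275,0],[0,0,0]],[[0.037,-0.0275,0],[0,0,0]],[[0.037,-0.0275,0],[0,0,0]],[[0.037,-0.0275,0],[0,0,0]],[[0.037,-0.0275,0],[0,0,0]],[[0.037,-0.0275,0],[0,0,0]],[[0.037,-0.0275,0],[0,0,0]],[[0.037,-0.0275,0],[0,0,0]],[[0.037,-0.0275,0],[0,0,0]],[[0.037,-0.0275,0],[0,0,0]],[[0.037,-0.0275,0],[0,0,0]],[[0.037,-0.0275,0],[0,0,0]],[[0.037,-0.0275,0.01],[0,0,0]],[[0.037,-0.0275,0.015],[0,0,0]],[[0.01,-0.0105,0.015],[0,0,0]],[[0,0,0],[0,0,0]]]' --grip -1

```text
time_s: 2.22
ee_pos: [0.5958, -0.0307, 0.1638]
tool_rot: [[0.935, 0.354, -0.004], [0.354, -0.935, -0.0], [-0.004, -0.001, -1.0]]
ft_force: [-0.5, -0.3, -0.4]
grip_width: 0.005
finger_force: 0.0
```

apply_moves --targets '[[[0.001,0,0.02],[0,0,0]],[[0,0,0.015],[0,0,0]],[[0,0,0.01],[0,0,0]],[[0,0,0.008],[0,0,0]],[[0,0,0.005],[0,0,0]],[[0,0,0.0035],[0,0,0]],[[0,0,0],[0,0,0]]]'

```text
time_s: 3.1
ee_pos: [0.5975, -0.0333, 0.1053]
tool_rot: [[0.937, 0.35, -0.0], [0.35, -0.937, -0.002], [-0.001, 0.002, -1.0]]
ft_force: [-3.1, -2.4, 11.1]
grip_width: 0.008
finger_force: 5.3
```

```bash
python3 - <<'E'
from h import *
s=observe(); print(s['time_s'],s['ee_pos'],s['ft_force'])
c=shot('scene','s1'); im=c['color'][200:380,180:400,::-1]
cv2.imwrite('pics/s1c.png',cv2.resize(im,None,fx=3.3,fy=3.3,interpolation=cv2.INTER_CUBIC))
E
```

```text
3.1 [ 0.59754509 -0.03333812  0.10529265] [-3.11972973 -2.38224995 11.1317361 ]
```

View pics/s1c.png

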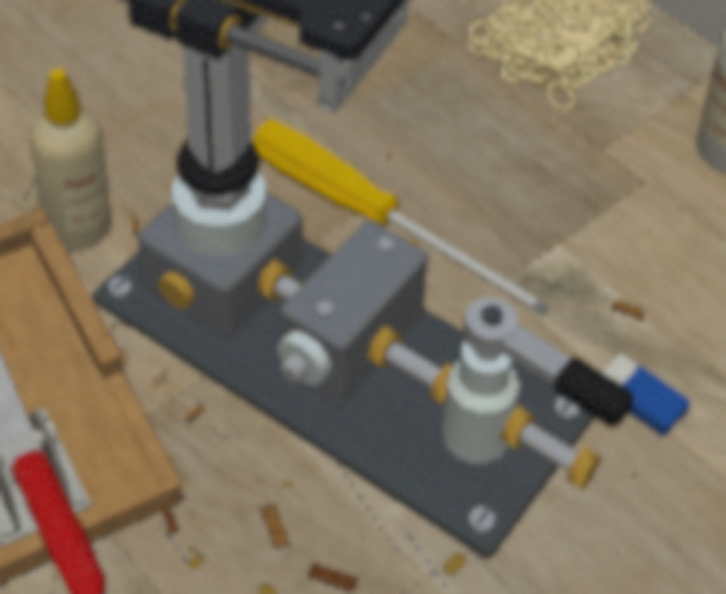

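The closed fingertips sit on the middle of the black cap at about (215,165) in the crop, and the pin is just showing at (295,362). The plunger isn't at its stop yet, so I'll press further.

apply_moves --targets '[[[0,0,0.003],[0,0,0]],[[0,0,0.003],[0,0,0]],[[0,0,0],[0,0,0]]]'

```text
time_s: 3.52
ee_pos: [0.5977, -0.0334, 0.1021]
tool_rot: [[0.937, 0.35, 0.0], [0.35, -0.937, -0.002], [-0.0, 0.002, -1.0]]
ft_force: [-8.5, -0.9, 29.2]
grip_width: 0.003
finger_force: 14.3
```

apply_moves --targets '[[[0,0,-0.01],[0,0,0]],[[0,0,-0.01],[0,0,0]],[[0,0,-0.01],[0,0,0]],[[0,0,-0.01],[0,0,0]],[[0,0,0],[0,0,0]],[[0,0,0.01],[0,0,0]],[[0,0,0.01],[0,0,0]],[[0,0,0.01],[0,0,0]],[[0,0,0.01],[0,0,0]],[[0,0,0],[0,0,0]],[[0,0,0],[0,0,0]]]'

```text
time_s: 4.9
ee_pos: [0.5991, -0.0306, 0.102]
tool_rot: [[0.936, 0.352, 0.003], [0.352, -0.936, 0.0], [0.003, 0.001, -1.0]]
ft_force: [-8.5, 0.1, 36.3]
grip_width: 0.007
finger_force: 17.8
```

apply_moves --targets '[[[0,0,-0.01],[0,0,0]],[[0,0,-0.01],[0,0,0]],[[0,0,-0.01],[0,0,0]],[[0,0,-0.01],[0,0,0]],[[0,0,0],[0,0,0]],[[0,0,0.01],[0,0,0]],[[0,0,0.01],[0,0,0]],[[0,0,0.01],[0,0,0]],[[0,0,0.009],[0,0,0]],[[0,0,0],[0,0,0]],[[0,0,-0.009],[0,0,0]],[[0,0,-0.01],[0,0,0]],[[0,0,-0.01],[0,0,0]],[[0,0,-0.01],[0,0,0]],[[0,0,0],[0,0,0]],[[0,0,0.01],[0,0,0]],[[0,0,0.01],[0,0,0]],[[0,0,0.01],[0,0,0]],[[0,0,0.009],[0,0,0]],[[0,0,0],[0,0,0]]]'

```text
time_s: 7.4
ee_pos: [0.5986, -0.0309, 0.102]
tool_rot: [[0.936, 0.352, 0.001], [0.352, -0.936, 0.0], [0.001, 0.0, -1.0]]
ft_force: [-6.9, -1.1, 30.0]
grip_width: 0.008
finger_force: 15.0
```

apply_moves --targets '[[[0,0,-0.01],[0,0,0]],[[0,0,-0.01],[0,0,0]],[[0,0,-0.01],[0,0,0]],[[0,0,-0.01],[0,0,0]],[[0,0,0],[0,0,0]],[[0,0,0],[0,0,0]]]'

```text
time_s: 8.15
ee_pos: [0.5976, -0.0309, 0.1383]
tool_rot: [[0.936, 0.352, -0.001], [0.352, -0.936, 0.0], [-0.001, -0.001, -1.0]]
ft_force: [0.0, -0.2, -0.7]
grip_width: 0.008
finger_force: 0.0
```

apply_moves --targets '[[[0,0,0.01],[0,0,0]],[[0,0,0.01],[0,0,0]],[[0,0,0.01],[0,0,0]],[[0,0,0.0105],[0,0,0]],[[0,0,0],[0,0,0]],[[0,0,-0.0105],[0,0,0]],[[0,0,-0.01],[0,0,0]],[[0,0,-0.01],[0,0,0]],[[0,0,-0.01],[0,0,0]],[[0,0,0],[0,0,0]],[[0,0,0.01],[0,0,0]],[[0,0,0.01],[0,0,0]],[[0,0,0.01],[0,0,0]],[[0,0,0.0105],[0,0,0]],[[0,0,0],[0,0,0]]]'

```text
time_s: 10.02
ee_pos: [0.5987, -0.0309, 0.102]
tool_rot: [[0.936, 0.352, 0.002], [0.352, -0.936, 0.0], [0.001, 0.0, -1.0]]
ft_force: [-7.9, 0.5, 32.9]
grip_width: 0.003
finger_force: 16.6
```

apply_moves --targets '[[[0,0,-0.01],[0,0,0]],[[0,0,-0.01],[0,0,0]],[[0,0,-0.01],[0,0,0]],[[0,0,-0.015],[0,0,0]],[[0,0,-0.02],[0,0,0]],[[0,0,0],[0,0,0]]]'

```text
time_s: 10.78
ee_pos: [0.5988, -0.0309, 0.1642]
tool_rot: [[0.936, 0.352, 0.002], [0.352, -0.936, -0.0], [0.002, 0.001, -1.0]]
ft_force: [-0.2, 0.8, 0.2]
grip_width: 0.003
finger_force: 0.0
```

```bash
python3 - <<'E'
from h import *
c=shot('scene','s2'); im=c['color'][200:380,180:400,::-1]
cv2.imwrite('pics/s2c.png',cv2.resize(im,None,fx=3.3,fy=3.3,interpolation=cv2.INTER_CUBIC))
E
```

```text
(no output)
```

View pics/s2c.png

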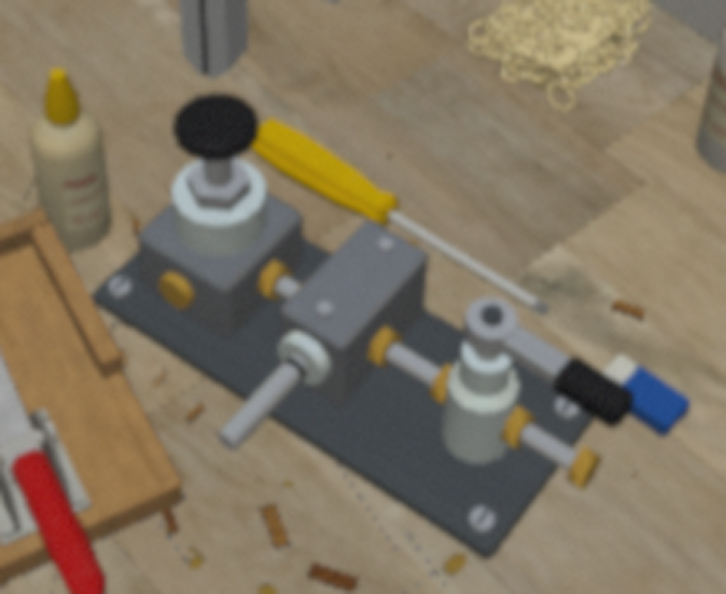

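The pin is a long way out, with its tip at crop (232,437), and the plunger is up. I'll measure the pin and check for the ring.

```bash
python3 - <<'E'
from h import *
c=load('s2')
cap=np.array([.597,-.031]);hub=np.array([.632,-.186])
y=(cap-hub)/np.linalg.norm(cap-hub); x=np.array([y[1],-y[0]]); o=hub+.085*y
for u,v in [(250.3,332.4),(268,312)]:
    p=world(c,u,v,.042); d=p[:2]-o; print(p.round(4),(d@x).round(4),(d@y).round(4))
im=c['color'][290:345,235:295,::-1]
cv2.imwrite('pics/s2d.png',cv2.resize(im,None,fx=9,fy=9,interpolation=cv2.INTER_CUBIC))
E
```

```text
[ 0.5284 -0.1292  0.042 ] -0.0886 -0.0068
[ 0.5731 -0.1174  0.042 ] -0.0424 -0.0052
```

View pics/s2d.png

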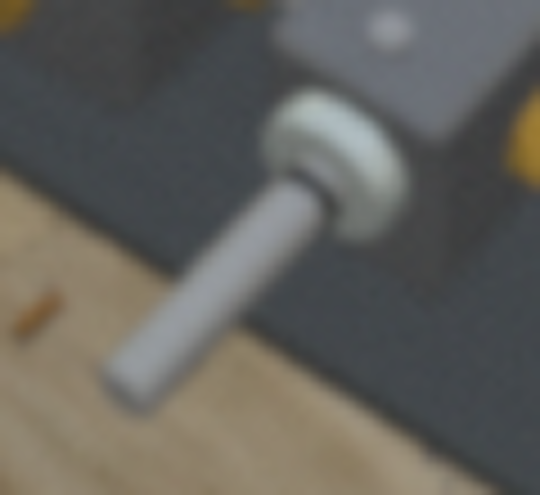

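A dark band has begun to show at (315,185), but the measured travel is only about 48 mm. Two more strokes are harmless and will make sure.

apply_moves --targets '[[[0,0,0.02],[0,0,0]],[[0,0,0.015],[0,0,0]],[[0,0,0.01],[0,0,0]],[[0,0,0.01],[0,0,0]],[[0,0,0.01],[0,0,0]],[[0,0,0],[0,0,0]],[[0,0,-0.01],[0,0,0]],[[0,0,-0.01],[0,0,0]],[[0,0,-0.01],[0,0,0]],[[0,0,-0.01],[0,0,0]],[[0,0,0],[0,0,0]],[[0,0,0.01],[0,0,0]],[[0,0,0.01],[0,0,0]],[[0,0,0.01],[0,0,0]],[[0,0,0.01],[0,0,0]],[[0,0,0],[0,0,0]],[[0,0,0],[0,0,0]]]'

```text
time_s: 12.95
ee_pos: [0.5991, -0.0309, 0.102]
tool_rot: [[0.936, 0.352, 0.003], [0.352, -0.936, 0.0], [0.003, 0.001, -1.0]]
ft_force: [-7.8, 0.4, 32.8]
grip_width: 0.003
finger_force: 16.2
```

apply_moves --targets '[[[0,0,-0.01],[0,0,0]],[[0,0,-0.01],[0,0,0]],[[0,0,-0.01],[0,0,0]],[[0,0,-0.015],[0,0,0]],[[0,0,-0.02],[0,0,0]],[[0,0,0],[0,0,0]]]'

```text
time_s: 13.7
ee_pos: [0.5987, -0.0309, 0.1642]
tool_rot: [[0.936, 0.352, 0.002], [0.352, -0.936, -0.0], [0.001, 0.001, -1.0]]
ft_force: [-1.0, 1.3, -0.3]
grip_width: 0.006
finger_force: 0.0
```

```bash
python3 - <<'E'
from h import *
c=shot('scene','s3')
im=c['color'][290:345,235:295,::-1]
cv2.imwrite('pics/s3d.png',cv2.resize(im,None,fx=9,fy=9,interpolation=cv2.INTER_CUBIC))
E
```

```text
(no output)
```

View pics/s3d.png

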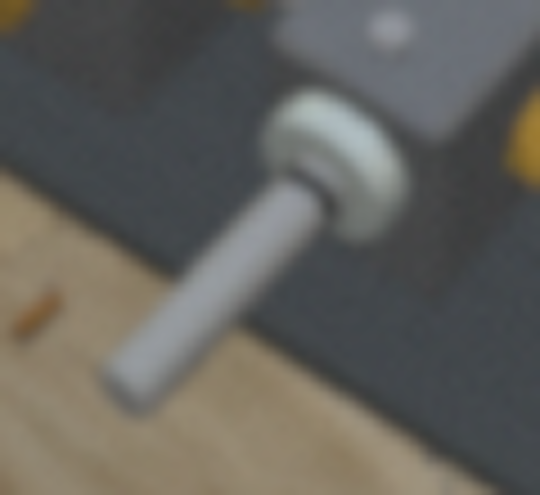

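Two more strokes left the picture unchanged: the ring at (315,185) shows and the tip stays at (130,385), so the pin is fully out. Next I'll move over behind the lever and compute the arc.

apply_moves --targets '[[[0,0.02,0],[0,0,0]],[[0,0.04,0],[0,0,0]],[[0,0.04,0],[0,0,0]],[[0,0.04,0],[0,0,0]],[[0,0.04,0],[0,0,0]],[[-0.002,0.03,0],[0,0,0]],[[0,0.01,0],[0,0,0]],[[0,0,0.02],[0,0,0]],[[0,0,0.03],[0,0,0]],[[0,0,0.025],[0,0,0]],[[0,0,0.008],[0,0,0]],[[0,0,0],[0,0,0]]]'

```text
time_s: 15.25
ee_pos: [0.6736, -0.2371, 0.0801]
tool_rot: [[0.936, 0.352, -0.001], [0.352, -0.936, 0.001], [-0.001, -0.001, -1.0]]
ft_force: [-0.2, 0.7, -0.3]
grip_width: 0.005
finger_force: 0.0
```

```bash
python3 - <<'E'
from h import *
s=observe(); R=np.array(s['tool_rot']); p=np.array(s['ee_pos']); print(p)
hub=np.array([.632,-.186]); q=p[:2]
T0=R.T
for th in np.linspace(.1,1.571,14):
    ps=-1.349-th; n=np.array([-np.sin(ps),np.cos(ps)]); d=np.array([np.cos(ps),np.sin(ps)])
    sup=8.5e-3+.008*abs(n@R[:2,0])+.0125*abs(n@R[:2,1])
    w=hub+.058*d+sup*n
    print(round(th,2),w.round(4),(T0@np.r_[w-q,0])[:2].round(4)); q=w
c=shot('top','t1'); im=c['color'][190:300,300:420,::-1]
cv2.imwrite('pics/t1c.png',cv2.resize(im,None,fx=5,fy=5,interpolation=cv2.INTER_CUBIC))
E
```

```text
[ 0.67356124 -0.23708949  0.08011648]
0.1 [ 0.6581 -0.2412] [-0.0159 -0.0016]
0.21 [ 0.6528 -0.2438] [-0.0059  0.0005]
0.33 [ 0.6471 -0.2459] [-0.0061 -0.0001]
0.44 [ 0.641  -0.2474] [-0.0062 -0.0008]
0.55 [ 0.6346 -0.2482] [-0.0063 -0.0015]
0.67 [ 0.6279 -0.2483] [-0.0063 -0.0023]
0.78 [ 0.6211 -0.2475] [-0.0061 -0.0031]
0.89 [ 0.6143 -0.2459] [-0.0058 -0.0039]
1.01 [ 0.6075 -0.2435] [-0.0054 -0.0047]
1.12 [ 0.601  -0.2401] [-0.0049 -0.0055]
1.23 [ 0.5948 -0.2358] [-0.0043 -0.0062]
1.34 [ 0.5891 -0.2306] [-0.0035 -0.0068]
1.46 [ 0.5842 -0.2251] [-0.0026 -0.0069]
1.57 [ 0.5803 -0.2202] [-0.002 -0.006]
```

View pics/t1c.png

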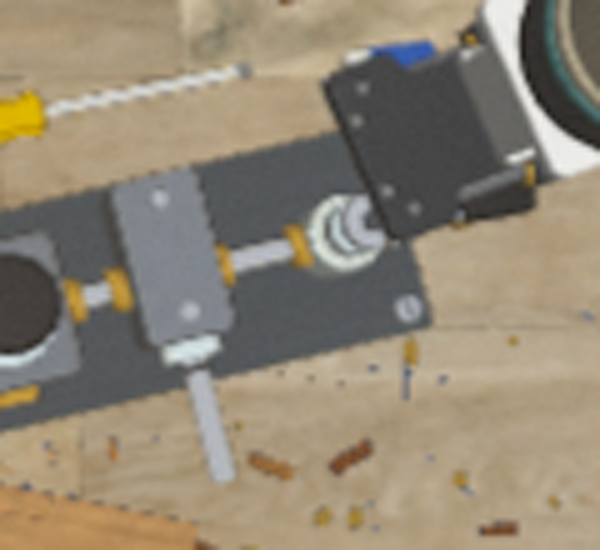

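The top view shows the pin out, with its tip at (225,478), and the gripper behind the lever. Now I'll sweep the arc.

apply_moves --targets '[[[-0.008,-0.001,0],[0,0,0]],[[-0.008,0,0],[0,0,0]],[[-0.006,0,0],[0,0,0]],[[-0.006,0,0],[0,0,0]],[[-0.006,-0.001,0],[0,0,0]],[[-0.0065,-0.0015,0],[0,0,0]],[[-0.0065,-0.0025,0],[0,0,0]],[[-0.006,-0.003,0],[0,0,0]],[[-0.006,-0.004,0],[0,0,0]],[[-0.0055,-0.0045,0],[0,0,0]],[[-0.005,-0.0055,0],[0,0,0]],[[-0.0045,-0.006,0],[0,0,0]],[[-0.0035,-0.007,0],[0,0,0]],[[-0.0025,-0.007,0],[0,0,0]],[[-0.002,-0.006,0],[0,0,0]],[[0,0,0],[0,0,0]]]'

```text
time_s: 17.3
ee_pos: [0.5801, -0.2212, 0.0807]
tool_rot: [[0.936, 0.352, 0.001], [0.352, -0.936, -0.001], [0.001, 0.002, -1.0]]
ft_force: [2.4, -3.8, -0.3]
grip_width: 0.004
finger_force: 1.8
```

apply_moves --targets '[[[0,-0.002,0],[0,0,0]],[[0,-0.002,0],[0,0,0]],[[0,0,0],[0,0,0]]]'

```text
time_s: 17.68
ee_pos: [0.58, -0.221, 0.0809]
tool_rot: [[0.937, 0.35, 0.004], [0.35, -0.937, -0.006], [0.002, 0.007, -1.0]]
ft_force: [5.0, -8.5, -3.6]
grip_width: 0.001
finger_force: 4.8
```

apply_moves --targets '[[[0,-0.002,0],[0,0,0]],[[0,0,0],[0,0,0]],[[0.003,0.012,0],[0,0,0]],[[0.005,0.02,0],[0,0,0]],[[0.005,0.02,0],[0,0,0]],[[0,0,-0.04],[0,0,0]],[[0,0,-0.05],[0,0,0]],[[0,0.05,-0.04],[0,0,0]],[[0,0.05,0],[0,0,0]],[[0,0.05,0],[0,0,0]],[[0,0.02,0],[0,0,0]],[[0,0,0],[0,0,0]]]'

```text
time_s: 19.18
ee_pos: [0.6663, -0.4173, 0.2076]
tool_rot: [[0.937, 0.351, -0.003], [0.351, -0.937, 0.002], [-0.002, -0.003, -1.0]]
ft_force: [0.0, 0.2, 0.2]
grip_width: 0.006
finger_force: 0.0
```

```bash
python3 - <<'E'
from h import *
c=shot('top','t2'); im=c['color'][190:300,250:420,::-1]
cv2.imwrite('pics/t2c.png',cv2.resize(im,None,fx=4.6,fy=4.6,interpolation=cv2.INTER_CUBIC))
E
```

```text
(no output)
```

View pics/t2c.png

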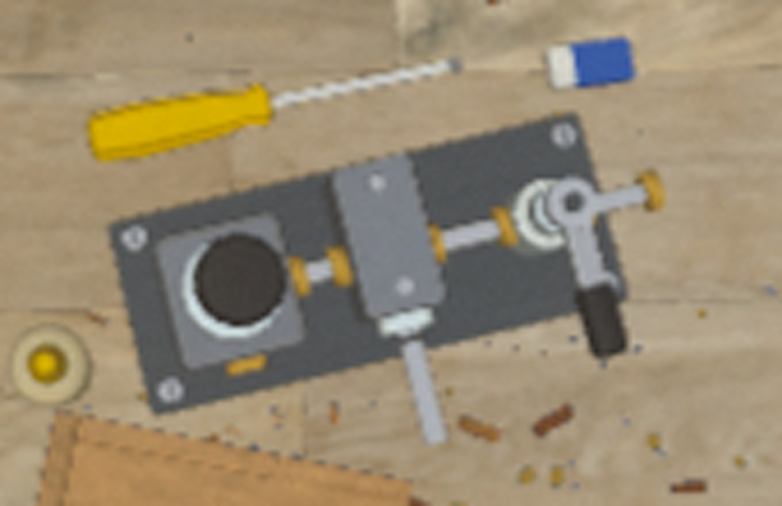

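The lever lies across the pipe, hub at (572,203) and tip at (612,352), parallel to the pin. The plunger is up, the pin is out and the loose things haven't moved.

```bash
python3 -c "
from h import *
print(ctrl.finish_job())"
```

```text
the job is handed in; nothing more can be done
None
```

The job is done and handed in: the pin is fully out with its dark ring showing, the lever is at its stop across the pipe, the plunger is up and the loose things are where they were, at about 19 s of the 58 s allowed.

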